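Hang a refill on the push dispenser and re-arm its latching mushroom head

ROBOT

A 7-joint arm with a two-finger parallel gripper is mounted at the origin on the work surface. World frame = base frame: x ahead of the robot, y to its left, z up, the work surface at z = 0. Lengths are in m, angles in rad, forces in N, time in s.
With the tool pointing down it reaches from about 0.425 to 0.925 m from the base axis. Payload 6.8 kg.
Tool frame: the origin (TCP) lies on the front face of the gripper's body, between the roots of the fingers; the fingertips stand 73 mm ahead of it and the grasp point (between the pads) lies 54 mm ahead of it (env.nose_length is the distance from the TCP to the fingertips, in m); z points along the fingers, y is the line along which they close (so a half turn about z gives the same grasp; the last joint's range is limited). The gripper opens to 85 mm and grips with 20 to 120 N. Pads are 22 mm wide; open, the fingers measure 114 mm over their backs; the gripper's body (76 mm by 85 mm) begins 54 mm behind the grasp point. The pads swing forward as they close: fully open they stand 13 mm farther back than shut.
Start: joints at [-1.265, 0.477, 0.022, 1.555, -0.011, 1.109, -0.083], TCP at [0.271, 0.618, 0.304] pointing down, gripper open.
Joint ranges: [-2.96, 2.96], [-0.34, 2.1], [-1.41, 1.46], [0.24, 2.44], [-1.37, 4.51], [0.17, 1.92], [-2.96, 2.96]. Speed limits (rad/s): [2.39, 2.39, 3.14, 3.14, 3.14, 3.14, 3.14].

INTERFACE

Orientations are given as a unit quaternion [w, x, y, z].
In Python, from cell import env, kin, camera, calibration, job gives the robot as it stands. The module is installed in compiled form; this text tells all that it offers. Calls block until the motion is done:
- env.reach(position, orientation): joint-space move of the TCP to a pose.
- env.movel(position, velocity=0.15, rot=None, stop_force=None): straight line of the TCP; rot=None keeps the orientation; velocity is the mean speed in m/s. With stop_force (N) it stops when the force on the tool has changed by that much, and returns True; else False.
- env.goto_joints(angles): joint-space move.
- env.grip(opening, f_grip=None): finger opening in m; f_grip is the grip in N (None keeps the last); returns when the fingers have stopped.
- env.dwell(seconds).
- kin.inverse_kinematics(position, orientation): joint angles nearest the present ones, or None.
- env.get_state(): the state.
- camera(name): name is "side" or "top" or "wrist"; returns (picture, depth): 480x640x3 uint8, blue, green, red; 480x640 float32, m along the optical axis (not along the pixel's ray), 0 where there is no reading.
- calibration(name): a dict with "fx", "fy", "cx", "cy" (pixels), "rvec" (rotation vector, rad) and "tvec" (3), from world to camera coordinates, as OpenCV has them. Camera axes: x right, y down, z forward; pixel columns grow to the right and rows downward; lengths in m; the calibration is good to about 2 mm. A picture is of the moment at which its call begins: read the wrist's pose just before it. calibration takes no time and is no camera call; for the wrist camera it gives the pose at the moment of the call.
A pose or a line that the arm cannot do raises env.PlanningError and nothing moves.
- job.job_done(): hands the job in; it is judged then, once.
The state is a dict: "time": time; "qpos": joint angles; "joint_velocities": joint speeds; "joint_torque": joint torques, N m; "tcp_pos": TCP position; "orientation": TCP orientation; "force": force on the tool from outside, world axes, zero at the start; "torque": the same for the moment, N m; "opening": finger opening in m; "gripper_force": force on a finger pad.
Only numpy, scipy, OpenCV 4.12 (cv2) and the standard library are available. Lean on these libraries where they do the work, as an engineer would, in place of code of your own. Each camera call takes 0.05 s, during which the arm holds its last target. There are 200 camera calls.

TASK

Refill the empty steel push dispenser: press its mushroom head down until it latches and stays down by itself, hang the refill canister by its handle on both prongs of the dispenser's double hook and let go, and only then turn the head clockwise (seen from above) until it unlatches and springs fully up again. Leave everything else on the counter where it stands.

Things in the scene. Friction and masses are not known exactly. Their poses are not given: they have to be found in the camera images.
- dispenser: Steel push dispenser on a low beige tiled wall, fixed. Origin on the counter below its middle; front faces its -x, y along the wall, z up. In mm: wall x 60..90, y -150..150, z 0..200. Housing x -45..60, y 40..140, z 70..200 (nozzle below it); the mushroom head stands on its top, axis at x 0, y 90. Double hook on the wall at y -60.
- hook (a point): Where the middle of the handle's bar rests once hung: x 0, y -60, z 185 mm in the dispenser's frame, same axes. The hook is two equal prongs of 8 mm round steel, 26 mm to either side (y) of this point. Each leaves the wall at x +60 from here and slopes down to a low part at x -6..+4, its top 6 mm below this point, then turns up to a tip (hook_tips). A bar slides to the low part.
- hook_tips (a point): Midway between the two prongs' upturned tips, at the height of their tops: 22 mm above hook and 20 mm in front (-x) of it. Bring the bar from the front over the tips, prongs passing through the handle's opening, then lower it behind them. The free gap between the prongs is 44 mm, enough for a finger 22 mm wide.
- cap_top (a point): Middle of the top of the mushroom head, a ribbed round steel cap 44 mm wide and 27 mm tall; its straight gripping side runs from 9 to 24 mm below this point. A 34 x 6 mm ridge, 2 mm high, crosses the top. Unpressed, this point is 251 mm above the counter, the cap's underside 24 mm above the housing (a 36 mm wide collar, 6 mm high, is below it). Turns and sinks with the cap.
- plunger (a joint): How far the mushroom head is pressed (m): 0 up, 0.016 fully down. Takes 4 N at first, 6 to 8 N to pass the click. Pressed past about 0.0135 it clicks and, let go, stays latched at 0.013; pulling does not free it. Once turned free and let go it springs back to 0 (3 to 5 N).
- cap (a joint): Turn of the mushroom head (rad), growing clockwise seen from above, from 0 to a stop at 1.6. It stays where it is left (0.04 N m of friction). It starts between 0 and 0.35, where the latch catches. A latched head comes free at about 0.9; turned past that it does not latch until turned back below 0.7.
- refill: Refill canister: loose upright white block 50 x 96 x 80 mm (x, y, z) with a grey band, 0.17 to 0.35 kg, with a rigid steel handle over its top in its y-z plane. Origin: centre of underside. Handle: posts at y -45 and 45, 8 mm wide; level bar along y, 98 long, 10 thick (x), 12 tall, middle at z 145. Opening under the bar 82 wide, 59 high. Same either way round.
- refill_bar (a point): Middle of the bar of the refill's handle, 145 mm above the refill's underside; axes as the refill's.
- spare_bottle: Bystander: white round capped bottle, no handle, 58 mm wide, 150 mm tall, upright. Origin: centre of its underside.
- brush_holder: Bystander: green silicone brush holder, 72 mm wide, with a brush standing in it, 160 mm tall. Origin: centre of its underside.
- mirror: Bystander: round tortoiseshell mirror, 94 mm, hinged on a brass fork about a level axis along its y, on a round foot 84 mm wide; 160 mm tall, 106 mm wide (y). Origin: centre of its underside.
- wax_tin: Bystander: round aluminium tin, 57 mm wide, 42 mm tall. Origin: centre of its underside.
- trimmer: Bystander: black beard trimmer lying along its x, 155 x 40 x 34 mm. Origin: near the middle of its underside.
- comb: Bystander: wooden comb lying flat along its x, 170 x 35 x 7 mm. Origin: centre of its underside.
- soap_dish: Bystander: white dish with a bar of soap, 100 x 75 x 36 mm. Origin: centre of its underside.

How it is judged:
On the way, in this order (a step that is already met when the one before it is completed fails the run):
1. the mushroom head is pressed and, let go, stays latched down (value of joint plunger between 0.011 and 0.0146 m), for 0.4 s.
2. the refill hangs by its handle on the double hook, let go, with the head still latched down (x of refill_bar in the frame of hook between -0.02 and 0.045 m and y of refill_bar in the frame of hook between -0.016 and 0.016 m and z of refill_bar in the frame of hook between -0.008 and 0.016 m and angle between refill's own z axis and vertical below 0.25 rad and contact force between refill and dispenser above 0.5 N and contact force between the fingers and refill below 0.1 N and value of joint plunger above 0.011 m), for 0.3 s.
3. the head has been turned clockwise past its release, the refill still hanging (x of refill_bar in the frame of hook between -0.02 and 0.045 m and y of refill_bar in the frame of hook between -0.016 and 0.016 m and z of refill_bar in the frame of hook between -0.008 and 0.016 m and angle between refill's own z axis and vertical below 0.25 rad and contact force between refill and dispenser above 0.5 N and contact force between the fingers and refill below 0.1 N and value of joint cap above 0.8 rad), for 0.05 s.
At the end, for the whole second after the job is handed in: The head is up again (within 2 mm). The refill hangs at rest on both prongs, let go and off the counter: its bar within 16 mm of the hook point along the wall, at most 20 mm in front or 45 mm behind, 8 mm below or 16 mm above it, tilted under 0.25 rad. Bystanders moved under 30 mm (x of refill_bar in the frame of hook between -0.02 and 0.045 m and y of refill_bar in the frame of hook between -0.016 and 0.016 m and z of refill_bar in the frame of hook between -0.008 and 0.016 m and angle between refill's own z axis and vertical below 0.25 rad and contact force between refill and dispenser above 0.5 N and contact force between the fingers and refill below 0.1 N and value of joint plunger below 0.002 m and linear speed of refill below 0.05 m/s and angular speed of refill below 0.5 rad/s); the robot touches nothing.
It fails at once if a bystander is pushed more than 30 mm away (distance of any of spare_bottle, brush_holder, mirror, wax_tin, trimmer, comb, soap_dish from where it was at the start of the episode above 0.03 m).
It fails at once if a bystander is knocked over (angle between any of spare_bottle, brush_holder, mirror, wax_tin, trimmer, comb, soap_dish's own z axis and vertical above 0.6 rad).
It also fails if it takes over 72 s, if anything falls off the work surface, if the arm or the gripper's body presses on something with over 40 N, if the wrist force passes 120 N, or if a joint passes its speed limit or range.

## Working session

There is one attempt and no reset: what is moved stays moved. The work goes in short steps, each a Python script; the robot and the scene stay as the last script left them, time stands still between calls to the robot, and variables do not carry over. Pictures are saved under pics/ and viewed, at most 10 in all, crops included, and the job is handed in when it is done.

```bash
mkdir -p pics
cat > h.py <<'E'
import numpy as np, cv2
from cell import env, kin, camera, calibration, job
from scipy.spatial.transform import Rotation as R
def cloud(name):
    c=calibration(name); im,d=camera(name)
    v,u=np.mgrid[0:480,0:640]
    P=np.stack([(u-c['cx'])/c['fx']*d,(v-c['cy'])/c['fy']*d,d],-1).astype(float)
    M=cv2.Rodrigues(np.array(c['rvec'],float))[0]
    W=(P-np.array(c['tvec']).ravel())@M
    W[d==0]=np.nan
    return im,W
def down(yaw):  # tool down, tool y axis at angle yaw (world)
    y=np.array([np.cos(yaw),np.sin(yaw),0]); z=np.array([0,0,-1.]); x=np.cross(y,z)
    return R.from_matrix(np.stack([x,y,z],1))
def q(r):
    a=r.as_quat(); return np.array([a[3],a[0],a[1],a[2]])
E
python3 - <<'E'
from h import *
for n in ('top','side'):
    im,W=cloud(n); cv2.imwrite(f'pics/{n}0.png',im); np.save(f'{n}0.npy',W)
    c=calibration(n); print(n,c)
s=env.get_state();print(s['tcp_pos'],s['orientation'],s['time'])
E
```

```text
top {'fx': 489.9416887420675, 'fy': 489.9416887420675, 'cx': 328.9080896370374, 'cy': 242.94182495355994, 'rvec': array([ 2.12641808, -2.11858191,  0.19443239]), 'tvec': array([-0.07044987,  0.49856375,  1.18835668])}
side {'fx': 605.7556702357476, 'fy': 605.7556702357476, 'cx': 325.11095743696467, 'cy': 247.25550761041004, 'rvec': array([ 2.2400821 , -0.25963398,  0.10728007]), 'tvec': array([-0.51218761,  0.144735  ,  1.37529783])}
[0.27122293 0.61766595 0.30304443] [-1.17197386e-04  2.05422542e-01  9.78673033e-01 -8.11716271e-04] 0.1
```

View pics/top0.png

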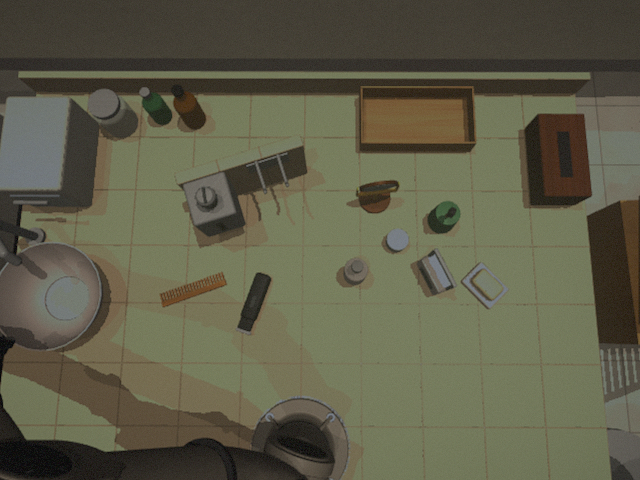

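View pics/side0.png

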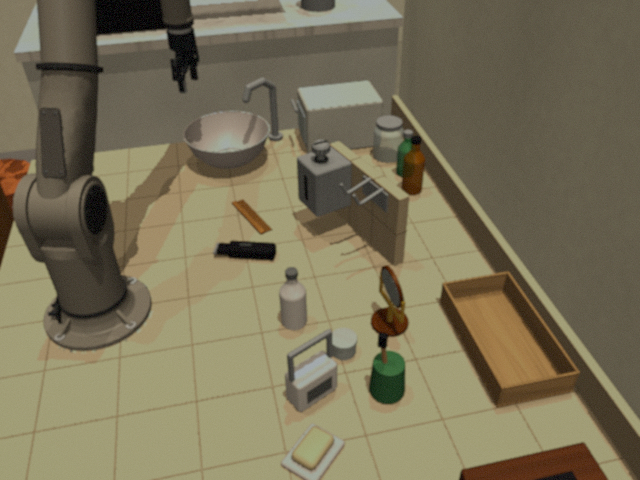

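Top view: dispenser around (240,180) with its cap at (206,197) and prongs at (255–285,170). The refill is at (436,272), with the wax tin, spare bottle and soap dish close by. Side view: the handle bar runs about (290,355)–(330,338).

```bash
cat > fit.py <<'E'
from h import *
from scipy.optimize import minimize
def rectsd(p,x0,x1,y0,y1):
    d=np.stack([x0-p[:,0],p[:,0]-x1,y0-p[:,1],p[:,1]-y1]); return d.max(0)
def loc(p,t):
    c,s=np.cos(t[2]),np.sin(t[2]); d=p-t[:2]; return np.stack([c*d[:,0]+s*d[:,1],-s*d[:,0]+c*d[:,1]],1)
def fit(pin,pout,rects,t0,s=.002):
    def f(t):
        g=lambda p: np.min([rectsd(loc(p,t),*r) for r in rects],0)
        return (np.log1p(np.exp(np.clip(g(pin)/s,-30,30))).sum()+np.log1p(np.exp(np.clip(-g(pout)/s,-30,30))).sum())/len(pin)
    best=min((minimize(f,[t0[0],t0[1],a],method='Nelder-Mead',options=dict(initial_simplex=[[t0[0],t0[1],a],[t0[0]+.03,t0[1],a],[t0[0],t0[1]+.03,a],[t0[0],t0[1],a+.2]],maxiter=2000)) for a in t0[2]),key=lambda r:r.fun)
    return best.x,best.fun
E
python3 - <<'E'
from fit import *
W=np.load('top0.npy')
print('px cap',W[190:204:4,200:212:4].round(3).tolist())
print('wall',W[158:162,245].round(3).tolist(),'refill',W[272,436].round(3))
A=W[110:260,160:320].reshape(-1,3);A=A[~np.isnan(A[:,0])]
hi=(A[:,2]>.188);lo=(A[:,2]<.185)
print(hi.sum())
D,f=fit(A[hi][:,:2],A[lo][:,:2],[(60/1e3,.09,-.15,.15),(-.045,.06,.04,.14)],(A[hi][:,0].mean(),A[hi][:,1].mean()-.03,[-.3,-.1,.1,.3,.5]))
print('disp',D,f, 'ztop',np.median(A[hi][:,2]))
cap=A[A[:,2]>.235]; print('cap',cap.mean(0),len(cap),cap.max(0), 'local',loc(cap[:,:2],D).mean(0))
# prongs
L=loc(A[:,:2],D); m=(L[:,0]<.055)&(L[:,0]>-.03)&(L[:,1]<-.02)&(A[:,2]>.14)
print('prongs',[ (L[m&(s*(L[:,1]+.06)>0)].mean(0).round(4),A[m&(s*(L[:,1]+.06)>0)][:,2].max().round(3),(m&(s*(L[:,1]+.06)>0)).sum()) for s in (1,-1)])
B=W[235:310,405:465].reshape(-1,3);B=B[~np.isnan(B[:,0])]
h=(B[:,2]>.07);bar=B[B[:,2]>.13];print('bar',len(bar),bar.mean(0),bar.std(0))
Rf=fit(B[h&(B[:,2]<.1)][:,:2],B[B[:,2]<.06][:,:2],[(-.025,.025,-.048,.048)],(B[h][:,0].mean(),B[h][:,1].mean(),[-.7,-.35,0,.35,.7]));print('refill',Rf)
print('bar local',loc(bar[:,:2],Rf[0]).mean(0),np.abs(loc(bar[:,:2],Rf[0])).max(0))
# from side
S=np.load('side0.npy').reshape(-1,3);S=S[~np.isnan(S[:,0])]
L=loc(S[:,:2],Rf[0]);m=(abs(L[:,0])<.04)&(abs(L[:,1])<.06)
b=m&(S[:,2]>.135);print('side bar',S[b].mean(0),L[b].mean(0),L[b].min(0),L[b].max(0),S[b][:,2].max())
L=loc(S[:,:2],D); m=(S[:,2]>.235)&(abs(L[:,0])<.05)&(abs(L[:,1]-.09)<.05);print('side cap',L[m].mean(0),L[m].min(0),L[m].max(0),S[m][:,2].max())
m=(L[:,0]<.05)&(L[:,0]>-.03)&(L[:,1]<-.02)&(L[:,1]>-.1)&(S[:,2]>.15)
for s in(1,-1):
    k=m&(s*(L[:,1]+.06)>0);print('side prong',L[k].mean(0),L[k].min(0),S[k][:,2].max(),k.sum())
E
```

```text
px cap [[[0.576, 0.208, 0.248], [0.576, 0.199, 0.248], [0.576, 0.191, 0.247]], [[0.567, 0.207, 0.248], [0.566, 0.199, 0.249], [0.567, 0.19, 0.247]], [[0.558, 0.207, 0.248], [0.557, 0.197, 0.252], [0.557, 0.189, 0.25]], [[0.549, 0.207, 0.246], [0.549, 0.198, 0.249], [0.55, 0.19, 0.246]]]
wall [[0.667, 0.123, 0.197], [0.664, 0.123, 0.199], [0.661, 0.122, 0.2], [0.659, 0.122, 0.2]] refill [ 0.422 -0.328  0.082]
3953
disp [0.59745079 0.11934741 0.30728642] 1.0493846124359905 ztop 0.19972282927339613
cap [0.56349788 0.19780288 0.24651995] 337 [0.58747091 0.2227089  0.25510652] local [-0.0086318  0.0850503]
prongs [(array([ 0.0347, -0.0395]), np.float64(0.207), np.int64(236)), (array([ 0.0382, -0.087 ]), np.float64(0.206), np.int64(272))]
bar 224 [ 0.42387029 -0.33259185  0.14877676] [0.02610191 0.01308025 0.00389712]
refill (array([ 0.42628269, -0.33545914, -1.11472265]), np.float64(0.3135678752497352))
bar local [-0.0036367  -0.00090299] [0.00860365 0.04935759]
side bar [ 0.42061375 -0.33925073  0.14685192] [ 0.0009073  -0.00675942] [-0.00807382 -0.05343661] [0.00602103 0.04567378] 0.1540916738037368
side cap [-0.01336128  0.07754625] [-0.03252869  0.06081289] [0.01008104 0.1032334 ] 0.25224811043727946
side prong [ 0.0238737 -0.0413351] [-0.02919292 -0.05938649] 0.20481468342862957 210
side prong [ 0.02181023 -0.08893467] [-0.02945772 -0.09971373] 0.2060527278742743 201
```

Run:
```python
from fit import *
W=np.load('top0.npy')
Z=np.nan_to_num(W[...,2]); 
lab=cv2.connectedComponents((Z>.188).astype(np.uint8))[1]; k=lab[160,245]; print((lab==k).sum(), lab[215,206]==k)
sub=np.zeros_like(lab,bool); sub[120:260,160:320]=1
ok=~np.isnan(W[...,0])
hi=W[(lab==k)&sub]; hi=hi[(hi[:,2]>.19)]
lo=W[(lab!=k)&sub&ok&(Z<.18)]
# drop low points on surfaces under hooks is fine; drop prongs from hi
D=np.array([.597,.119,.307])
for i in range(3):
    L=loc(hi[:,:2],D); m=~((L[:,0]<.055)&(L[:,1]<.03))
    D,f=fit(hi[m][:,:2],lo[:,:2],[(.06,.09,-.15,.15),(-.045,.06,.04,.14)],(D[0],D[1],[D[2]-.1,D[2],D[2]+.1]))
    print(D,f)
np.save('D.npy',D)
S=np.load('side0.npy').reshape(-1,3);S=S[~np.isnan(S[:,0])]
A=W[sub&ok]
for n,A in(('top',A),('side',S)):
    L=loc(A[:,:2],D); z=A[:,2]
    c=(z>.243)&(abs(L[:,0])<.05)&(abs(L[:,1]-.09)<.05)
    print(n,'cap centre',(L[c].min(0)+L[c].max(0))/2,L[c].mean(0),np.ptp(L[c],axis=0),np.percentile(z[c],[50,99]))
    m=(L[:,0]<.05)&(L[:,0]>-.04)&(L[:,1]<-.01)&(L[:,1]>-.12)&(z>.165)
    for s in(1,-1):
        k=m&(s*(L[:,1]+.06)>0);print(' prong y',np.median(L[k][:,1]),'xmin',L[k].min(0)[0],z[k].max(),k.sum())
    w=(abs(z-.2)<.004)&(L[:,0]>.04)&(L[:,0]<.11)&(L[:,1]<.03)&(L[:,1]>-.14); print(' wall x',np.percentile(L[w][:,0],[1,50,99]))
c,s=np.cos(D[2]),np.sin(D[2]);Rm=np.array([[c,-s],[s,c]])
print('cap',D[:2]+Rm@[0,.09],'hook',D[:2]+Rm@[0,-.06])
# bystanders near refill: points higher than 2cm, clusters
l=cv2.connectedComponentsWithStats(((Z>.02)&ok&(W[...,0]<.75)).astype(np.uint8))
for i in range(1,l[0]):
    if l[2][i,4]>80: p=W[l[1]==i]; print(i,l[2][i,:5],p.min(0).round(3),p.max(0).round(3))
```

```text
3917 True
[0.59807795 0.1194671  0.30879564] 0.6290349855927468
[0.5982999  0.11956332 0.30859898] 0.6035872085290933
[0.59837485 0.11955146 0.30873567] 0.5969967041871416
top cap centre [-0.00874054  0.0852369 ] [-0.00835365  0.08542159] [0.04230292 0.04208577] [0.24774959 0.25348505]
 prong y -0.03793546383620621 xmin -0.028843229453272105 0.20732029455302084 114
 prong y -0.08949742321540602 xmin -0.028183551900838367 0.2062365255792267 109
 wall x [0.05430035 0.06897409 0.08478233]
side cap centre [-0.01130072  0.08109156] [-0.01230437  0.08005282] [0.03942003 0.04034296] [0.24661709 0.25169285]
 prong y -0.04148100309109014 xmin -0.03242122699474226 0.2075063995294358 207
 prong y -0.0932698539514871 xmin -0.03178239966682941 0.20663448546374877 223
 wall x [0.0491163  0.06497999 0.08176597]
cap [0.57102796 0.20529612] hook [0.61660611 0.06238835]
1 [   0  130   95   76 6441] [0.574 0.557 0.02 ] [0.75  0.719 0.169]
2 [ 174  134  133  102 6483] [ 0.509 -0.009  0.02 ] [0.727 0.282 0.255]
3 [ 528  142   64   62 3425] [ 0.61 -0.72  0.02] [ 0.75  -0.596  0.099]
4 [355 180  45  19 493] [ 0.617 -0.24   0.02 ] [ 0.642 -0.135  0.161]
5 [428 201  32  31 729] [ 0.534 -0.391  0.02 ] [ 0.6   -0.325  0.16 ]
6 [  0 220  37  19 334] [0.511 0.687 0.02 ] [0.533 0.704 0.162]
7 [386 228  23  23 401] [ 0.484 -0.269  0.021] [ 0.539 -0.213  0.052]
8 [   0  238  103  116 6283] [0.234 0.471 0.02 ] [0.492 0.724 0.321]
9 [ 417  248   40   46 1025] [ 0.374 -0.361  0.02 ] [ 0.468 -0.293  0.158]
10 [343 258  25  26 508] [ 0.399 -0.161  0.021] [ 0.454 -0.104  0.155]
13 [470 268  33  32 594] [ 0.361 -0.502  0.021] [ 0.439 -0.426  0.042]
15 [235 272  35  61 922] [0.277 0.082 0.02 ] [0.427 0.165 0.041]
40 [    0   394   335    86 13791] [-0.063 -0.081  0.02 ] [0.202 0.312 0.817]
```

```bash
cat > look.py <<'E'
from fit import *
E
python3 - <<'E'
from fit import *
env.grip(0.0)
env.reach([.57,.13,.50],q(down(.309-np.pi/2)) if 0 else q(down(.309)))
im,W=cloud('wrist'); cv2.imwrite('pics/w1.png',im); np.save('w1.npy',W)
s=env.get_state();print(s['tcp_pos'],s['qpos'].round(2) if hasattr(s['qpos'],'round') else s['qpos'],s['time'])
Z=W[...,2];print(np.nanmin(Z),np.nanmax(Z))
D=np.load('D.npy')
for n,A in(('wrist',W[~np.isnan(Z)]),('side',np.load('side0.npy').reshape(-1,3)),('top',np.load('top0.npy').reshape(-1,3))):
    A=A[~np.isnan(A[:,0])]; L=loc(A[:,:2],D);z=A[:,2]
    c=(z>.243)&(z<.26)&(abs(L[:,0])<.05)&(abs(L[:,1]-.09)<.05)
    if c.sum(): print(n,'cap',(L[c].min(0)+L[c].max(0))/2,L[c].mean(0),np.ptp(L[c],axis=0),np.percentile(z[c],[50,99]))
    m=(L[:,0]<.05)&(L[:,0]>-.04)&(L[:,1]<-.01)&(L[:,1]>-.12)&(z>.165)&(z<.22)
    for s in(1,-1):
        k=m&(s*(L[:,1]+.06)>0)
        if k.sum(): print(' prong y',np.median(L[k][:,1]),'xmin',L[k].min(0)[0],z[k].max(),k.sum())
    for y0 in(-.13,-.09,-.05,-.01,):
        w=(abs(z-.2)<.004)&(L[:,0]>.045)&(L[:,0]<.11)&(abs(L[:,1]-y0)<.015)
        if w.sum():print(' wall x',y0,np.percentile(L[w][:,0],[1,50,99]),w.sum())
    w=(abs(z-.2)<.004)&(L[:,0]>.065)&(L[:,0]<.075)&(abs(L[:,1])<.19)
    if w.sum():print(' wall y',np.percentile(L[w][:,1],[1,99]))
    w=(abs(z-.2)<.004)&(abs(L[:,0]+.02)<.01)&(L[:,1]>0)
    if w.sum():print(' housing y',np.percentile(L[w][:,1],[1,99]))
    w=(abs(z-.2)<.004)&(abs(L[:,1]-.09)<.03)
    if w.sum():print(' housing xmin',np.percentile(L[w][:,0],1))
E
```

```text
[0.5697573  0.13155486 0.49939492] [-0.74  0.22  0.5   1.52 -0.1   1.43  0.08] 3.0833
-0.5250051844088013 0.5281032622394756
wrist cap [-0.00932845  0.08676571] [-0.00938499  0.08686693] [0.04230689 0.04163945] [0.24767921 0.25172373]
 prong y -0.03555773952751194 xmin -0.030447865675881373 0.2069949974361226 638
 prong y -0.08698037162708987 xmin -0.004698085045258961 0.1951132687005788 435
 wall x -0.13 [0.05397517 0.06755937 0.08317297] 485
 wall x -0.09 [0.05338815 0.06758616 0.08242033] 568
 wall x -0.05 [0.05259466 0.06682778 0.08212996] 626
 wall x -0.01 [0.05233376 0.0664479  0.08139116] 674
 wall y [-0.13762614  0.14512325]
 housing y [0.03824561 0.13476913]
 housing xmin -0.05217296280050264
side cap [-0.01130072  0.08109156] [-0.01230437  0.08005282] [0.03942003 0.04034296] [0.24661709 0.25169285]
 prong y -0.04148100309109014 xmin -0.03242122699474226 0.2075063995294358 207
 prong y -0.0932698539514871 xmin -0.03178239966682941 0.20663448546374877 223
 wall x -0.13 [0.05216987 0.06636764 0.08247358] 98
 wall x -0.09 [0.05025106 0.06478091 0.08171028] 89
 wall x -0.05 [0.04845846 0.06422605 0.08281687] 88
 wall x -0.01 [0.04942215 0.0639738  0.08072748] 76
 wall y [-0.15392557  0.13842003]
 housing y [0.03554734 1.21572126]
 housing xmin -0.5304256713530476
top cap [-0.00874054  0.0852369 ] [-0.00835365  0.08542159] [0.04230292 0.04208577] [0.24774959 0.25348505]
 prong y -0.03793546383620621 xmin -0.028843229453272105 0.20732029455302084 114
 prong y -0.08949742321540602 xmin -0.028183551900838367 0.2062365255792267 109
 wall x -0.13 [0.05516838 0.06998073 0.08542108] 156
 wall x -0.09 [0.05545075 0.0690182  0.08520781] 158
 wall x -0.05 [0.05458745 0.06932028 0.08421745] 159
 wall x -0.01 [0.05419388 0.06866373 0.0846669 ] 165
 wall y [-0.14901776  0.14330555]
 housing y [0.03708455 0.13419872]
 housing xmin -0.051263235198174655
```

View pics/w1.png

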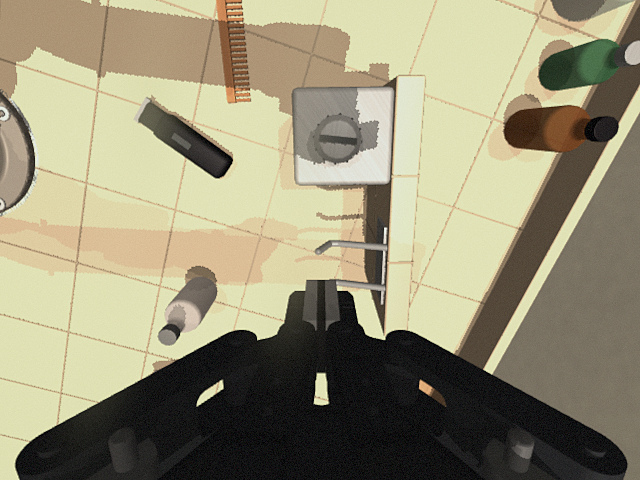

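The cap with its ridge is at (337,140), the prongs at (320–385,245) and (340–385,285), and the closed fingers at (320,290). The top and wrist views agree to about 2 mm. Next I press the cap.

```bash
cat >> h.py <<'E'
D0=np.array([.59837485,.11955146]); _c,_s=np.cos(.30873567),np.sin(.30873567); _M=np.array([[_c,-_s],[_s,_c]])
HOOK=D0+_M@[-.0065,-.0625]; CAP=D0+_M@[-.009,.086]; YAW=.322
ex=np.array([np.cos(YAW),np.sin(YAW)])   # dispenser x axis in world
E
python3 - <<'E'
from h import *
print(HOOK,CAP)
env.movel([*CAP,.40],.2)
env.movel([*CAP,.335],.1)
r=env.movel([*CAP,.303],.03,stop_force=20)
s=env.get_state();print(r,s['tcp_pos'],s['force'])
env.movel([*CAP,.40],.15)
im,W=cloud('wrist');
A=W.reshape(-1,3);A=A[np.linalg.norm(A[:,:2]-CAP,axis=1)<.012];print('captop z',np.nanpercentile(A[:,2],[5,50,95]))
im,W=cloud('side'); A=W.reshape(-1,3);A=A[np.linalg.norm(A[:,:2]-CAP,axis=1)<.015];print('side z',np.nanpercentile(A[:,2],[5,50,95]))
# check refill IK both ways
B=np.array([.424,-.3345])
for k in(0,1):
    for y in(2.03,YAW+np.pi): 
        p=B if y==2.03 else HOOK
        j=kin.inverse_kinematics([*p,.30],q(down(y-np.pi*k)));print(k,y,None if j is None else np.round(j,2))
print(env.get_state()['time'])
E
```

```text
[0.61117308 0.0580315 ] [0.56366891 0.19875056]
True [0.56463845 0.19901898 0.30763193] [-1.67618597 -1.54205231  8.62321511]
captop z [0.23515152 0.37311532 0.41735225]
side z [-0.00213367  0.35046084  0.43461349]
0 2.03 [ 0.01  0.3   0.67  1.92 -0.22  1.    2.8 ]
0 3.463592653589793 [-0.92  0.59  1.07  1.76 -0.57  1.14 -2.5 ]
1 2.03 [-0.22  0.39  1.    1.93 -0.38  1.03 -0.17]
1 3.463592653589793 [-0.57  0.41  0.49  1.74 -0.22  1.05  0.32]
6.4167
```

Run:
```python
from fit import *
r=down(-1.11); xa=r.as_matrix()[:2,0]
B=np.array([.424,-.3345]); p=B-.08*xa
env.reach([*p,.40],q(r)); env.grip(.06)
im,W=cloud('wrist'); cv2.imwrite('pics/w2.png',im)
A=W.reshape(-1,3);A=A[~np.isnan(A[:,0])];d=np.linalg.norm(A[:,:2]-B,axis=1)
A=A[d<.08]
bar=A[(A[:,2]>.138)&(A[:,2]<.16)]; body=A[(A[:,2]>.07)&(A[:,2]<.09)]
for n,a in(('bar',bar),('body',body)):
    rc=cv2.minAreaRect(a[:,:2].astype(np.float32)*1000);print(n,len(a),a.mean(0),rc)
print('bar z',np.percentile(bar[:,2],[5,50,95]))
im,T=cloud('top');C=T.reshape(-1,3);C=C[np.linalg.norm(C[:,:2]-CAP,axis=1)<.012];print('cap z top cam',np.nanpercentile(C[:,2],[5,50,95]))
print(env.get_state()['time'])
```

```text
bar 1304 [ 0.42414006 -0.33284377  0.14994052] ((422.08447265625, -334.0574951171875), (97.8295669555664, 9.86596965789795), 26.149988174438477)
body 3000 [ 0.42323711 -0.3333565   0.07852228] ((422.0863952636719, -333.830322265625), (95.08184051513672, 50.15198516845703), 26.425296783447266)
bar z [0.14774415 0.15007008 0.15160817]
cap z top cam [0.23319657 0.23677192 0.24026607]
9.2917
```

View pics/w2.png

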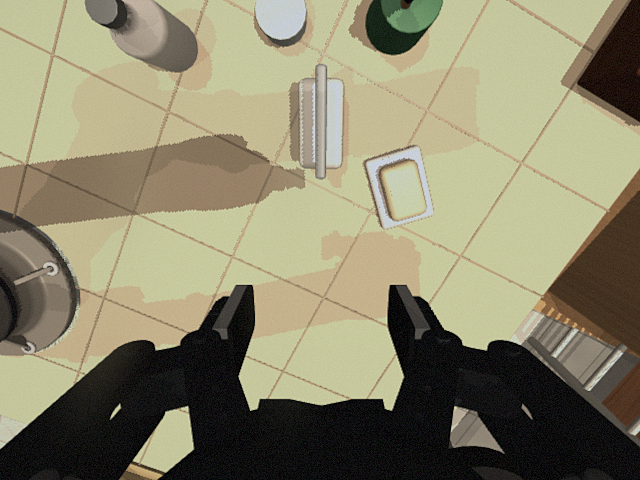

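Wrist view: the bar is centred at (320,120), parallel to the fingers' pads; its 98×10 mm size matches. The top camera shows the cap about 12 mm lower, so it has latched. Next: grasp and lift.

Run:
```python
from fit import *
r=down(.457-np.pi/2); B=[.4221,-.3340]
env.movel([*B,.30],.25,rot=q(r)); env.movel([*B,.199],.1)
env.grip(0.0,50)
s=env.get_state();print(s['opening'],s['gripper_force'],s['tcp_pos'])
env.movel([*B,.40],.12)
s=env.get_state();print(s['opening'],s['force'],s['time'])
P=HOOK-.09*ex
env.reach([*P,.40],q(down(YAW)))
s=env.get_state();print(s['opening'],s['tcp_pos'],s['time'])
im,W=cloud('side');cv2.imwrite('pics/s2.png',im)
# bar measurement
A=W.reshape(-1,3);A=A[~np.isnan(A[:,0])];L=loc(A[:,:2],[*s['tcp_pos'][:2],YAW])
m=(abs(L[:,0])<.04)&(abs(L[:,1])<.06)&(A[:,2]<.34)&(A[:,2]>.17);print('canister z',A[m][:,2].min(),L[m].min(0),L[m].max(0))
```

```text
0.008833225980230165 50.24687647819519 [ 0.42234168 -0.33422453  0.19926802]
0.008920996242272905 [-0.35794522  0.26321204 -1.17717349] 13.4417
0.009088570874890622 [0.52572044 0.02782134 0.40014741] 14.85
canister z 0.200314423977363 [-0.02953391 -0.05425173] [0.02366005 0.05296064]
```

View pics/s2.png

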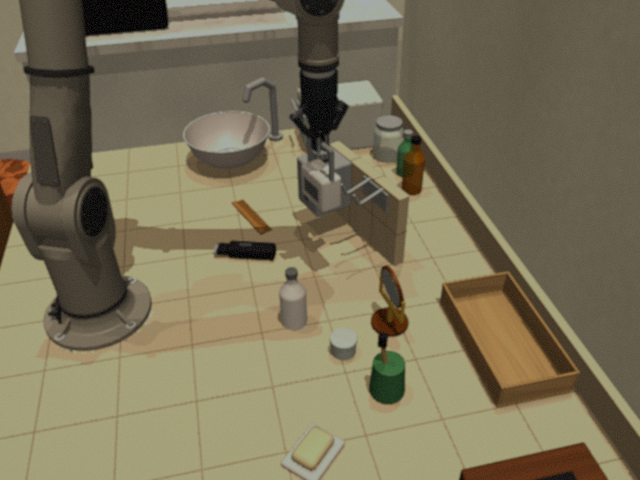

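The refill hangs level in the gripper at (322,185), in front of the prongs, and everything else is undisturbed. Next: lower, advance and hang.

Run:
```python
from fit import *
o=.0543
P=HOOK-.09*ex
env.movel([*P,.224+o],.15)
P1=HOOK+.001*ex
print('adv',env.movel([*P1,.224+o],.06,stop_force=8)); s=env.get_state();print(s['tcp_pos'],s['force'],(s['tcp_pos'][:2]-HOOK)@ex)
print('low',env.movel([*P1,.182+o],.03,stop_force=3)); s=env.get_state();print(s['tcp_pos'],'bar z',s['tcp_pos'][2]-o,s['force'],s['time'])
im,W=cloud('side');cv2.imwrite('pics/s3.png',cv2.resize(im[100:280,240:480],None,fx=3,fy=3))
```

```text
adv False
[0.61187873 0.05819681 0.27835715] [-0.2506522   0.59587433 -1.34882152] 0.0007217058774723285
low True
[0.61215027 0.05837735 0.2392907 ] bar z 0.1849906982665422 [0.10346443 0.13627591 4.0995237 ] 18.7
```

View pics/s3.png

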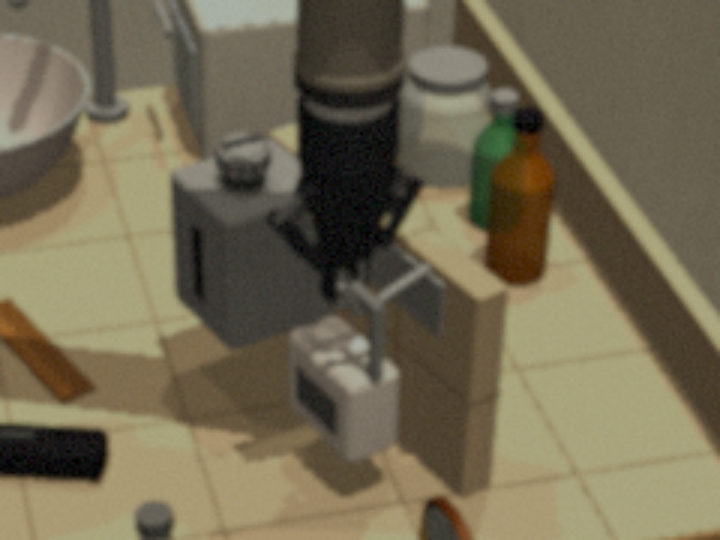

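Contact came with the bar at exactly z = 0.185. The view shows the bar on the prongs around (360,295), with the cap still down. Release.

Run:
```python
from fit import *
s=env.get_state();p=s['tcp_pos']
env.grip(.034); env.dwell(.3)
print('up',env.movel([p[0],p[1],.36],.08,stop_force=6)); s=env.get_state();print(s['tcp_pos'],s['force'],s['time'])
env.dwell(.6)
Q=CAP-.0*ex
# approach cap turned CCW first: tool yaw YAW+.6 -> YAW-.6
for a in (.322+.6,.322-.6): 
  for z in(.40,.279):
    j=kin.inverse_kinematics([*CAP,z],q(down(a)));print(a,None if j is None else np.round(j,2))
im,W=cloud('side');cv2.imwrite('pics/s4.png',cv2.resize(im[100:280,240:480],None,fx=3,fy=3))
A=W.reshape(-1,3);A=A[~np.isnan(A[:,0])];L=loc(A[:,:2],[*HOOK,YAW]);m=(abs(L[:,0])<.035)&(abs(L[:,1])<.065)&(A[:,2]>.02)&(A[:,2]<.1)
print('can z',A[m][:,2].min(),L[m].min(0),L[m].max(0))
```

```text
up False
[0.61193232 0.05846014 0.35953316] [ 0.69789459 -0.44917104  0.11113874] 21.0833
0.9219999999999999 [-1.15  0.38  0.95  1.67 -0.32  1.26  0.8 ]
0.9219999999999999 [-1.07  0.49  0.86  1.81 -0.43  1.03  0.88]
-0.27799999999999997 [-1.29  0.53  1.26  1.68 -0.52  1.32 -0.22]
-0.27799999999999997 [-1.22  0.63  1.14  1.82 -0.64  1.12 -0.13]
can z 0.040979349955012546 [-0.02764022 -0.05348938] [0.02664704 0.04561058]
```

View pics/s4.png

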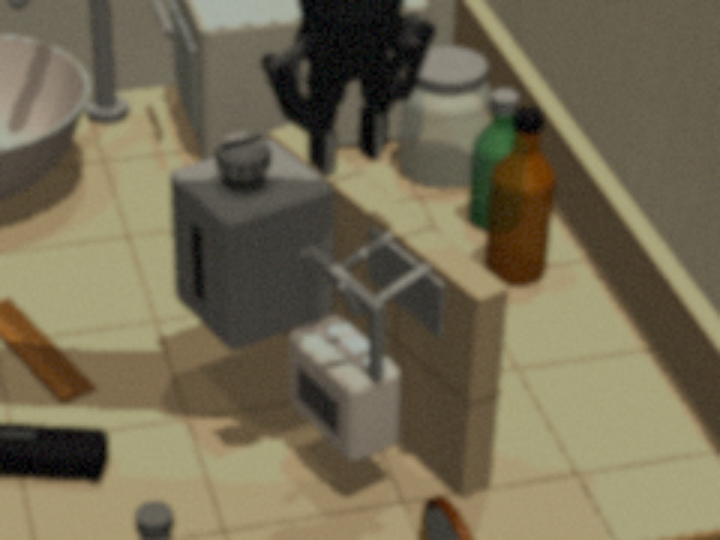

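The refill hangs on both prongs, with its underside at 0.041. The cap at (245,158) is still down. Next I turn the cap.

Run:
```python
from fit import *
a0=YAW+.6
env.movel([*env.get_state()['tcp_pos'][:2],.40],.15)
env.reach([*CAP,.40],q(down(a0))); env.grip(.066)
env.movel([*CAP,.32],.15)
print('down',env.movel([*CAP,.279],.05,stop_force=6)); print(env.get_state()['tcp_pos'])
env.grip(0.0,30); s=env.get_state();print(s['opening'],s['gripper_force'],s['force'],s['torque'])
for k in range(1,9):
    env.reach([*CAP,.279],q(down(a0-.15*k))); s=env.get_state();print(k,s['force'].round(1),s['torque'].round(2),s['tcp_pos'].round(4),round(s['time'],1))
```

```text
down False
[0.56389797 0.19874394 0.2792724 ]
0.0424140417564225 29.917620504274964 [-0.59787204 -0.20740357  3.1724544 ] [-0.11564076  0.27530771 -0.04558975]
1 [-0.6 -1.3  4.1] [-0.13  0.26 -0.04] [0.5639 0.1988 0.2793] 25.4
2 [-0.4 -0.3  4.7] [-0.08  0.22 -0.04] [0.5638 0.1988 0.2791] 25.7
3 [-1.2 -0.7  4. ] [-0.03  0.1   0.  ] [0.5639 0.1988 0.2791] 25.9
4 [1.2 0.6 4.8] [-0.04 -0.02 -0.01] [0.5639 0.1988 0.279 ] 26.2
5 [0.2 0.  5. ] [ 0.05 -0.08 -0.01] [0.5639 0.1988 0.279 ] 26.4
6 [1.4 1.  4.8] [ 0.03 -0.2  -0.05] [0.5639 0.1988 0.279 ] 26.7
7 [0.5 0.1 4. ] [ 0.14 -0.29 -0.01] [0.5639 0.1988 0.2791] 26.9
8 [3.  0.9 4.3] [ 0.13 -0.46 -0.06] [0.5639 0.1988 0.279 ] 27.2
```

Run:
```python
from fit import *
env.grip(.066); env.dwell(.3)
print(env.movel([*CAP,.42],.1,stop_force=8)); 
env.reach([CAP[0]-.15,CAP[1]+.15,.42],q(down(YAW-.6))); env.dwell(.5)
im,T=cloud('top');C=T.reshape(-1,3);C=C[np.linalg.norm(C[:,:2]-CAP,axis=1)<.012];print('cap z',np.nanpercentile(C[:,2],[5,50,95]))
im,W=cloud('side');cv2.imwrite('pics/s5.png',cv2.resize(im[100:280,240:480],None,fx=3,fy=3));print(env.get_state()['time'])
```

```text
False
cap z [0.24459243 0.2492128  0.25233095]
30.85
```

View pics/s5.png

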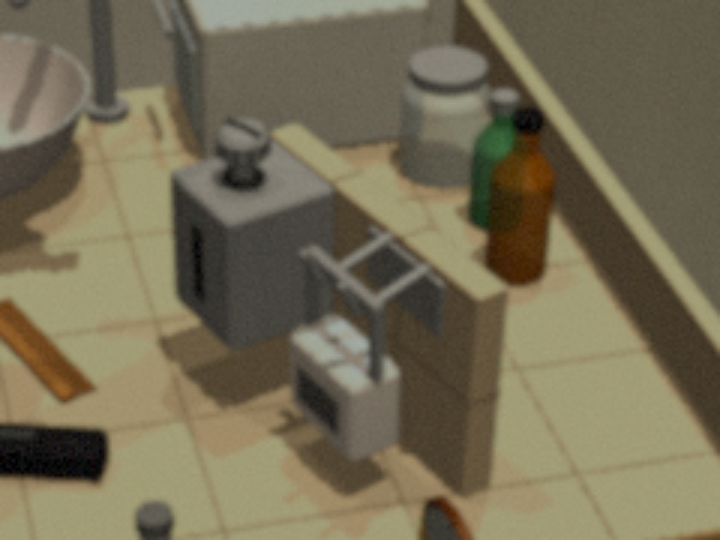

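The cap at (243,145) is up again, with its stem visible and its top back at about 0.249. The refill hangs undisturbed and the robot is clear.

```bash
python3 -c "
from h import *
print(job.job_done())"
```

```text
the job is handed in; nothing more can be done
None
```

The job is handed in, with no verdict returned: the head was pressed and latched, the refill hung on both prongs, and the head turned free and sprang back up, in about 31 s of the 72 s allowed.

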